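# Swap the lantern for a tower of canisters on the shelf turntable

### The job

Clear the cream lantern off the turntable and stand it in the middle of the round cork coaster first. Then build a canister tower in the middle of the turntable, working upwards: the steel tin at the bottom, the clear jar with the red lid centred on the tin, and the small yellow tub centred on the jar, all upright. Knock nothing over, and leave the torch, the bottle opener and the wooden spoon where they lie.

Things in the scene. Friction and masses are not known exactly. Their poses are not given: they have to be found in the camera images.
- turntable: Low round turntable, fixed to the shelf: white disc 140 mm in diameter with a small grey spot in its middle, on a narrower black foot; total height 24 mm. Its disc turns about the vertical axis with light friction; this body does not turn. Origin on the turning axis at shelf level, z up, so the top face is 24 mm above the origin. The lantern stands roughly in its middle at the start.
- coaster: Round flat cork coaster, 90 mm in diameter, 6 mm thick, fixed to the shelf. Origin at the centre of its underside, z up; top face 6 mm above it.
- lantern: Cream plastic lantern, upright, 85 mm tall, round about its z axis: base 56 mm in diameter from 0 to 22 mm, clear window 46 mm in diameter (four thin cream pillars) to 60 mm, cream cap 52 mm in diameter from 60 to 78 mm, then a small black knob 16 mm in diameter to 85 mm. About 0.16 kg. Grip the cap. Origin at the centre of its underside, z up.
- tin: Round steel canister with flat dark green lid of the same diameter: 64 mm in diameter, 60 mm tall, standing upright; about 0.22 kg. Origin at the centre of its underside, z up; flat top 60 mm above it.
- jar: Round clear plastic jar holding brown nuts, with a closed flat red screw-top lid: body 57 mm in diameter up to 48 mm, lid 60 mm in diameter from 48 to 66 mm, standing upright; about 0.17 kg. Grip the lid. Origin at the centre of its underside, z up; flat top 66 mm above it.
- tub: Small round yellow plastic tub with yellow lid and a thin black line below the lid: 52 mm in diameter, 50 mm tall, standing upright; about 0.09 kg. Origin at the centre of its underside, z up; flat top 50 mm above it.
- opener: Flat steel bottle opener lying on the shelf, 105 mm long, 36 mm wide at its ring end (+x), 5 mm thick. Origin on its underside, 51 mm from the handle end; x along it. Not to be moved.
- torch: Handheld solar torch lying on the shelf: grey flat handle 30 mm wide and 28 mm tall with a dark solar panel on top, orange square head (+x) 40 mm wide and 34 mm tall; 134 mm long in all. Origin on its underside, 72 mm from the handle end; x along it. Not to be moved.
- spoon: Wooden spoon, 250 mm long, lying on the shelf beyond the turntable and the coaster, roughly across the robot's view (along y). Origin on its underside near its middle; x along it, handle to -x. Not to be moved.

How it is judged:
On the way, in this order (a step that is already met when the one before it is completed fails the run):
1. the lantern stands upright on the middle of the coaster, let go (horizontal distance between lantern and coaster below 0.015 m and z of lantern in the frame of coaster between 0.002 and 0.01 m and angle between lantern's own z axis and vertical below 0.1 rad and linear speed of lantern below 0.02 m/s and contact force between lantern and the fingers below 0.1 N), for 0.2 s.
2. the steel tin stands upright on the middle of the turntable, let go (horizontal distance between tin and turntable below 0.015 m and z of tin in the frame of turntable between 0.02 and 0.028 m and angle between tin's own z axis and vertical below 0.1 rad and linear speed of tin below 0.02 m/s and contact force between tin and the fingers below 0.1 N), for 0.2 s.
3. the clear jar stands upright on the tin, let go (horizontal distance between jar and tin below 0.012 m and z of jar in the frame of tin between 0.056 and 0.064 m and angle between jar's own z axis and vertical below 0.1 rad and linear speed of jar below 0.02 m/s and contact force between jar and the fingers below 0.1 N), for 0.2 s.
4. the yellow tub stands upright on the jar, let go (horizontal distance between tub and jar below 0.012 m and z of tub in the frame of jar between 0.062 and 0.07 m and angle between tub's own z axis and vertical below 0.1 rad and linear speed of tub below 0.02 m/s and contact force between tub and the fingers below 0.1 N), for 0.2 s.
At the end, for the whole second after the job is handed in: Lantern on the coaster and tin on the turntable, within 15 mm of their centres; jar on the tin and tub on the jar, within 12 mm of the centre of the one below; each resting on its support (height within 4 mm), upright within 0.1 rad, let go and at rest (below 0.02 m/s) (all of step 1 and all of step 2 and all of step 3 and all of step 4); the robot touches nothing.
It fails at once if the torch is moved more than 25 mm (distance of torch from where it was at the start of the episode above 0.025 m).
It fails at once if the opener is moved more than 25 mm (distance of opener from where it was at the start of the episode above 0.025 m).
It fails at once if the spoon is moved more than 25 mm (distance of spoon from where it was at the start of the episode above 0.025 m).
It fails at once if the lantern or a canister is tipped over (angle between any of lantern, tin, jar, tub's own z axis and vertical above 0.6 rad).
It also fails if it takes over 128 s, if anything falls off the work surface, if the arm or the gripper's body presses on something with over 40 N, if the wrist force passes 120 N, or if a joint passes its speed limit or range.

### The arm

A 7-joint arm with a two-finger parallel gripper is mounted at the origin on the work surface. World frame = base frame: x ahead of the robot, y to its left, z up, the work surface at z = 0. Lengths are in m, angles in rad, forces in N, time in s.
With the tool pointing down it reaches from about 0.4 to 0.85 m from the base axis. Payload 10.4 kg.
Tool frame: the origin (TCP) lies on the centre line of the jaws, within the pads' length; the fingertips stand 11 mm ahead of it and the grasp point (between the pads) lies 8 mm behind it; z points along the fingers, y is the line along which they close (so a half turn about z gives the same grasp; the last joint's range is limited). The gripper opens to 87 mm and grips with 3 to 60 N. Pads are 19 mm wide; open, the fingers measure 117 mm over their backs; the gripper's body (75 mm by 190 mm) begins 51 mm behind the grasp point.
Start: joints at [-1.372, 0.332, -0.065, 1.46, 0.022, 1.35, -0.088], TCP at [0.137, 0.61, 0.234] pointing down, gripper open.
Joint ranges: [-2.6, 2.6], [-0.5, 2.12], [-1.47, 1.34], [0.16, 2.42], [-1.27, 4.41], [0.06, 2.06], [-2.6, 2.6]. Speed limits (rad/s): [2.22, 2.22, 2.79, 2.79, 3.14, 3.14, 3.14].

### API

Orientations are given as a unit quaternion [x, y, z, w].
In Python, from bench import r gives the robot as it stands.
- The arm moves only by the shell command python3 -m pendant 'ROWS' [OPENING] [FORCE]. ROWS is JSON, a list of rows, each a list of 4 numbers: the shift along the tool's x, y, z in m, then the turn about the tool's z in rad. A call has 1 to 8 rows; each row shifts and turns the commanded pose from where the row before left it, along the tool's axes as they then stand; what a row does not reach is not made up. A row lasts 1/12 s, in which the tool goes at most 41.7 mm and 7.16 degrees, less where a joint would pass 70% of its speed; a pose out of reach is approached as far as the arm can. A call with a gripper value outside its range is refused whole. OPENING is the opening, from 0 (shut) to 1 (fully open), set as the call begins (- or left out, the last holds). The fingers move at their own pace and stop on an object; FORCE is the grip in N (left out, the last holds). Time passes only in rows, so rows that do not move let the fingers close. It gives the time, the measured TCP pose, the force, the opening and the grip force at its end, in the units of the state.
- r.read_state(): the state, without advancing time (a new reading comes with each control period).
- r.camera(name): name is "side" or "top" or "wrist"; returns a dict with "img" (384x512x3 uint8, red, green, blue), "camera_matrix" (3x3 intrinsics, pixels), "dist_coeffs" ([k1, k2, p1, p2, k3] as OpenCV has them; the pictures are not rectified), "xyz" and "attitude" of the camera in the world. Camera axes: x right, y down, z forward; pixel columns grow to the right and rows downward; lengths in m; the calibration is good to about 2 mm. A picture is of the moment at which its call begins. There is no depth.
- r.close_job(): hands the job in; it is judged then, once.
Trained networks look in the newest picture that a camera, given by its name, has taken for a name from the list of things; names that differ only in an ending like _2 or _b are one class to them, and where a whole thing is asked for, a point or a joint stands for the part that bears it (a point fixed in the world has none). Each returns a list of dicts, best first, with "score" (0 to 1); they miss things now and then, are a little off and sometimes report something else, mostly with a low value. They report only what shows in the picture. A call takes as long as a camera call.
- r.outline_of(thing, camera): "mask" (384x512 bool, what is visible of it) and "bbox" ([centre column, centre row, width, height] in pixels, round what is visible of it).
The state is a dict: "time": time; "joint_positions": joint angles; "joint_vel": joint speeds; "joint_torque": joint torques, N m; "ee_pos": TCP position; "eef_rot": TCP orientation; "ft_force": force on the tool from outside, world axes, zero at the start; "torque": the same for the moment, N m; "width": finger opening in m; "grip_force": force on a finger pad.
Only numpy, scipy, OpenCV 4.12 (cv2) and the standard library are available. Lean on these libraries where they do the work, as an engineer would, in place of code of your own. Each camera call takes 0.05 s, during which the arm holds its last target. There are 200 camera calls.

## Working session

There is one attempt and no reset: what is moved stays moved. The work goes in short steps, Python scripts to look and compute and a shell command to move; the robot and the scene stay as the last step left them, time stands still between calls to the robot, and variables do not carry over. Pictures are saved under pics/ and viewed, at most 14 in all, crops included, and the job is handed in when it is done.

```bash
ls; mkdir -p pics
cat > h.py <<'E'
import numpy as np, cv2
from bench import r
from scipy.spatial.transform import Rotation as R
def cam(n): return r.camera(n)
def ray(c,uv):
    p=cv2.undistortPoints(np.array([[uv]],float),np.array(c["camera_matrix"]),np.array(c["dist_coeffs"]))[0,0]
    a=np.array(c["attitude"]); M=R.from_quat(a).as_matrix() if a.size==4 else a
    return np.array(c["xyz"]),M@np.array([p[0],p[1],1])
def at(c,uv,z):
    o,d=ray(c,uv); return o+d*(z-o[2])/d[2]
E
python3 - <<'E'
from h import *
s=r.read_state(); print({k:np.round(v,3) for k,v in s.items()}); print(R.from_quat(s["eef_rot"]).as_matrix().round(3))
ims=[]
for n in ["top","side"]:
    c=cam(n); print(n,np.round(c["xyz"],3),np.round(c["attitude"],3),c["dist_coeffs"])
    cv2.imwrite(f"pics/{n}0.png",c["img"][:,:,::-1])
    for t in ["turntable","coaster","lantern","tin","jar","tub","opener","torch","spoon"]:
        for o in r.outline_of(t,n)[:2]: print(t,round(o["score"],2),np.round(o["bbox"],1),at(c,o["bbox"][:2],{"lantern":.1,"tin":.06,"jar":.066,"tub":.05,"turntable":.024}.get(t,0.0)).round(3))
E
```

```text
pics
{'time': np.float64(0.0), 'joint_positions': array([-1.372,  0.333, -0.065,  1.461,  0.022,  1.35 , -0.088]), 'joint_vel': array([-0.002,  0.001, -0.001, -0.001,  0.   , -0.   , -0.   ]), 'joint_torque': array([-0.0000e+00, -6.2326e+01,  2.4000e-02, -3.8990e+01, -6.1000e-02,
        4.0000e-02,  0.0000e+00]), 'ee_pos': array([0.137, 0.609, 0.233]), 'eef_rot': array([ 0.111,  0.994, -0.001, -0.   ]), 'ft_force': array([ 0.102, -1.096, -0.585]), 'torque': array([-0.009,  0.012, -0.012]), 'grip_force': np.float64(0.0), 'width': np.float64(0.087)}
[[-0.976  0.22  -0.   ]
 [ 0.22   0.976 -0.001]
 [-0.    -0.002 -1.   ]]
top [0.501 0.012 0.963] [-0.696  0.716 -0.042  0.03 ] [-0.06648874  0.          0.          0.          0.        ]
turntable 0.71 [256.1 179.1  50.3  49.1] [ 0.628 -0.004  0.024]
coaster 0.65 [184.4 180.2  32.6  36.8] [0.634 0.194 0.   ]
coaster 0.36 [361.7 241.6  25.8  18.9] [ 0.451 -0.288  0.   ]
lantern 0.71 [253.7 172.9  22.4  26. ] [0.633 0.003 0.1  ]
lantern 0.4 [363.9 240.9  24.5  22.7] [ 0.457 -0.263  0.1  ]
tin 0.83 [161.7 245.4  31.3  25.4] [0.46  0.242 0.0
[... 308 characters left out ...]
-0.603  0.492] [ 0.842 -0.251  0.128 -0.46 ] [-0.07627958  0.          0.          0.          0.        ]
turntable 0.74 [257.2 208.1  64.3  36.3] [ 0.615 -0.029  0.024]
coaster 0.57 [211.8 171.9  36.3  17.6] [0.63  0.197 0.   ]
lantern 0.66 [260.6 184.3  27.5  45.5] [ 0.603 -0.06   0.1  ]
tin 0.71 [139.1 174.1  30.4  37.9] [0.445 0.182 0.06 ]
jar 0.83 [261.2 319.6  42.7  61.5] [ 0.439 -0.303  0.066]
tub 0.65 [310.5 261.7  66.8  56.2] [ 0.58  -0.237  0.05 ]
opener 0.97 [198.3 263.3  24.3  38.2] [ 0.448 -0.087 -0.   ]
torch 0.66 [311.9 261.8  66.1  63.2] [ 0.621 -0.198  0.   ]
torch 0.25 [138.9 172.2  32.4  38.7] [0.477 0.301 0.   ]
spoon 0.91 [308.4 182.6  79.2  41.8] [ 0.795  0.022 -0.   ]
```

Run:
```python
from h import *
i=cv2.imread("pics/top0.png"); cv2.imwrite("pics/top0c.png",cv2.resize(i[80:300,110:410],None,fx=2.6,fy=2.6,interpolation=cv2.INTER_CUBIC))
i=cv2.imread("pics/side0.png"); cv2.imwrite("pics/side0c.png",cv2.resize(i,None,fx=1.5,fy=1.5))
```

```text
(no output)
```

View pics/top0c.png

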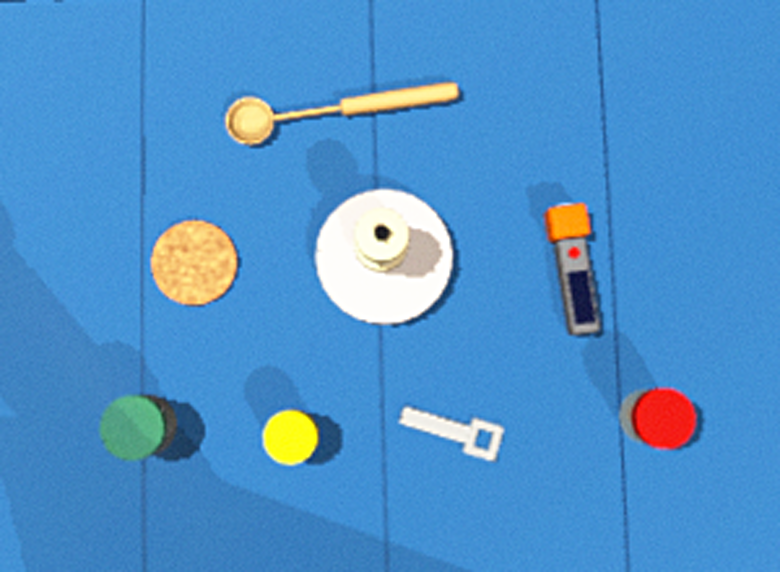

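View pics/side0c.png

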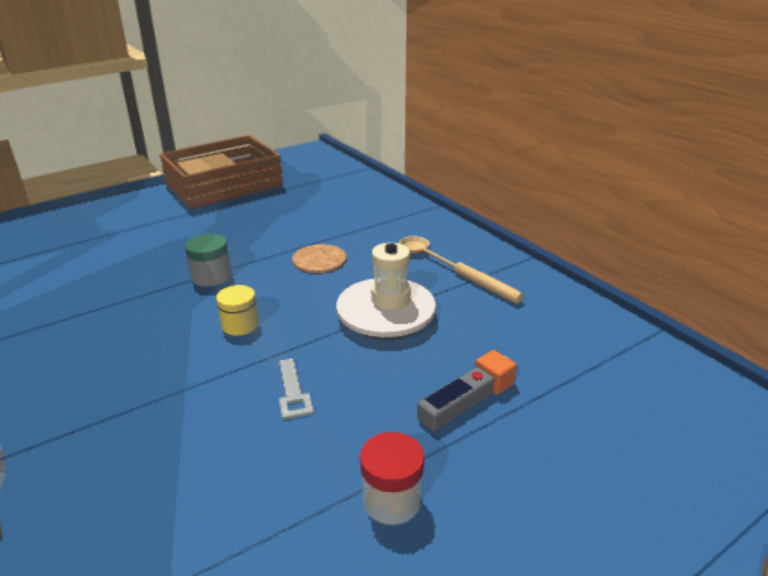

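The top view shows, in crop pixels: lantern knob (382,233), turntable (385,256), coaster (194,262), green tin (132,428), yellow tub (290,437) and red jar lid (665,418). The opener, torch and spoon sit where the networks reported them. The side view agrees. The second-ranked coaster and lantern hits near (362,241) are really the jar.

```bash
cat >> h.py <<'E'
def blobc(c,f,roi=None):
    hsv=cv2.cvtColor(c["img"],cv2.COLOR_RGB2HSV).astype(int); m=f(*[hsv[...,k] for k in range(3)]).astype(np.uint8)
    n,l,s,ce=cv2.connectedComponentsWithStats(m); k=1+np.argmax(s[1:,4]); return ce[k],s[k]
E
python3 - <<'E'
from h import *
c=cam("top")
K=lambda u,v:(110+u/2.6-.3,80+v/2.6-.3)
for n,p,z in [("lantern knob",(382,233),.109),("lantern cap",(381.5,236),.102),("turntable",(385,256),.024),("coaster",(194,262),.006),("tin",(132,428),.06),("tub",(290,437),.05),("jar",(665,418),.066)]: print(n,at(c,K(*p),z).round(4))
for n,f,z in [("red",lambda h,s,v:((h<5)|(h>175))&(s>180)&(v>120),.066),("yellow",lambda h,s,v:(abs(h-30)<5)&(s>200)&(v>180),.05),("green",lambda h,s,v:(abs(h-72)<12)&(s>100),.06)]:
    ce,s=blobc(c,f); print(n,ce.round(1),s,at(c,ce,z).round(4))
c=cam("side")
print("side knob",at(c,(391/1.5,248/1.5),.107), "tt",at(c,(386/1.5,305/1.5),.024),"coaster",at(c,(320/1.5,258/1.5),.006))
E
python3 -m pendant '[[0,0,0,-0.111],[0,0,0,-0.111],[0,0,0,0]]' 1
```

```text
lantern knob [ 0.6407 -0.0042  0.109 ]
lantern cap [ 0.639  -0.0037  0.102 ]
turntable [ 0.6305 -0.0081  0.024 ]
coaster [0.6323 0.193  0.006 ]
tin [0.4627 0.2454 0.06  ]
tub [0.4493 0.0916 0.05  ]
jar [ 0.4566 -0.2778  0.066 ]
red [364.8 240.5] [353 230  24  22 430] [ 0.4567 -0.276   0.066 ]
yellow [221.6 247.4] [212 238  20  20 295] [0.4502 0.0907 0.05  ]
green [160.9 244. ] [149 232  25  25 481] [0.4635 0.2442 0.06  ]
side knob [ 0.63766674 -0.00817337  0.107     ] tt [ 0.6250536  -0.01448749  0.024     ] coaster [0.62804224 0.18489601 0.006     ]
time: 1.35
ee_pos: [0.1375, 0.6097, 0.2336]
eef_rot: [-0.003, 1.0, 0.0, 0.0]
ft_force: [-0.1, 0.2, -0.1]
width: 0.0871
grip_force: 0.0
```

```bash
python3 -m pendant '[[-0.031,-0.026,0,0],[-0.031,-0.026,0,0],[-0.031,-0.026,0,0],[-0.031,-0.026,0,0],[-0.031,-0.026,0,0],[-0.031,-0.026,0,0],[-0.031,-0.026,0,0],[-0.031,-0.026,0,0]]'
python3 -m pendant '[[-0.031,-0.026,0,0],[-0.031,-0.026,0,0],[-0.031,-0.026,0,0],[-0.031,-0.026,0,0],[-0.031,-0.026,0,0],[-0.02,-0.026,0,0],[-0.01,-0.026,0,0],[0,0,0,0]]'
python3 -m pendant '[[0,-0.03,0,0],[0,-0.03,0,0],[0,-0.03,0,0],[0,0,0,0],[0,0,0,0]]'
python3 - <<'E'
from h import *
c=cam("wrist"); print(np.round(c["xyz"],3),np.round(c["attitude"],3),c["camera_matrix"])
cv2.imwrite("pics/w1.png",c["img"][:,:,::-1])
for t,z in [("coaster",.006),("turntable",.024),("lantern",.102)]:
    for o in r.outline_of(t,"wrist")[:2]: print(t,round(o["score"],2),np.round(o["bbox"],1),at(c,o["bbox"][:2],z).round(3))
E
```

```text
time: 2.02
ee_pos: [0.3868, 0.4003, 0.2339]
eef_rot: [0.002, 1.0, 0.0, 0.0]
ft_force: [-0.0, 0.9, 0.4]
width: 0.0869
grip_force: 0.0
time: 2.68
ee_pos: [0.5736, 0.2124, 0.2336]
eef_rot: [0.006, 1.0, -0.002, 0.001]
ft_force: [-0.2, -0.3, -0.2]
width: 0.0871
grip_force: 0.0
time: 3.1
ee_pos: [0.5708, 0.1279, 0.234]
eef_rot: [0.003, 1.0, 0.0, 0.0]
ft_force: [-0.9, 1.3, 0.4]
width: 0.0871
grip_force: 0.0
[0.49  0.128 0.386] [0.702 0.697 0.105 0.105] [[320.09328989   0.         255.93543732]
 [  0.         320.09328989 193.87022415]
 [  0.           0.           1.        ]]
coaster 0.88 [309.  210.2  73.7  71.5] [0.629 0.195 0.006]
turntable 0.56 [150.2 211.1 114.8  99.9] [ 0.622 -0.001  0.024]
turntable 0.56 [ 17.7 197.2  35.4  90.2] [ 0.604 -0.171  0.024]
lantern 0.77 [138.4 234.8  67.9  68.2] [0.618 0.012 0.102]
lantern 0.48 [218.1  58.2  52.9  57. ] [0.458 0.097 0.102]
```

View pics/w1.png

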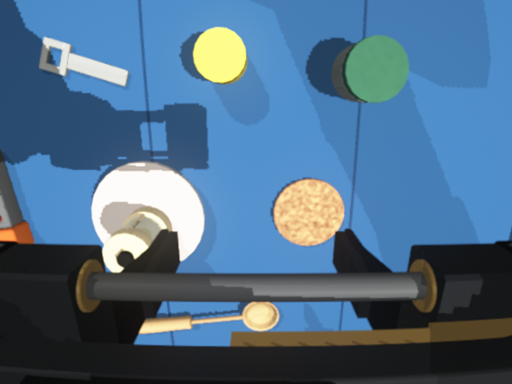

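The wrist view shows the coaster at about (309,212), the turntable disc at (148,215), the lantern knob at (125,257), the tub lid at (220,55) and the tin lid at (377,69).

```bash
python3 - <<'E'
from h import *
c=cam("wrist")
for n,p,z in [("knob",(125,257),.109),("tt",(148,215),.024),("coaster",(309,212),.006),("tub",(220,55),.05),("tin",(377,69),.06)]: print(n,at(c,p,z).round(4))
E
python3 -m pendant '[[0,-0.033,0,0],[-0.02,-0.033,0,0],[-0.02,-0.033,0,0],[-0.015,-0.033,0,0],[0,0,0,0],[0,0,0,0],[0,0,0,0]]'
python3 - <<'E'
from h import *
c=cam("wrist")
cv2.imwrite("pics/w2.png",c["img"][:,:,::-1])
for t,z in [("coaster",.006),("turntable",.024),("lantern",.102)]:
    for o in r.outline_of(t,"wrist")[:1]: print(t,round(o["score"],2),np.round(o["bbox"],1),at(c,o["bbox"][:2],z).round(3))
E
```

```text
knob [0.6393 0.003  0.109 ]
tt [ 6.275e-01 -1.000e-04  2.400e-02]
coaster [0.63   0.1988 0.006 ]
tub [0.4496 0.096  0.05  ]
tin [0.4621 0.2493 0.06  ]
time: 3.93
ee_pos: [0.6256, -0.0009, 0.2331]
eef_rot: [-0.0, 1.0, 0.0, -0.0]
ft_force: [-0.7, 0.4, -0.3]
width: 0.0871
grip_force: 0.0
coaster 0.83 [412.6 169.9  74.9  74.9] [0.63  0.193 0.006]
turntable 0.79 [253.7 171.6 123.3 114.3] [ 0.629 -0.003  0.024]
lantern 0.79 [254.3 194.5  52.4  70.8] [ 0.632 -0.002  0.102]
```

View pics/w2.png

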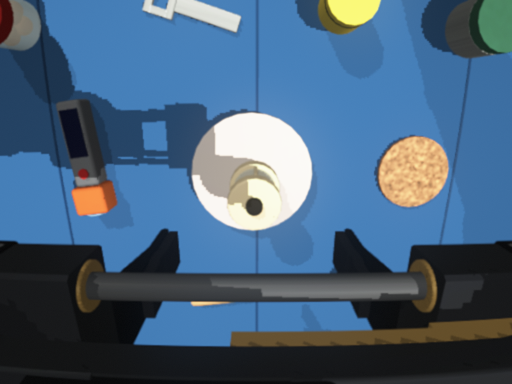

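The lantern knob is at (254,207), the disc at (252,171) and the coaster at (413,171).

Run:
```python
from h import *
c=cam("wrist")
for n,p,z in [("knob",(254,206.5),.109),("cap",(254,204),.102),("tt",(252,171),.024),("coaster",(413,171),.006)]: print(n,at(c,p,z).round(4))
print(r.read_state()["ee_pos"])
```

```text
knob [ 0.6416 -0.0021  0.109 ]
cap [ 0.6416 -0.0021  0.102 ]
tt [ 0.6279 -0.0048  0.024 ]
coaster [0.631  0.1948 0.006 ]
[ 0.62546612 -0.00078582  0.23364317]
```

```bash
python3 -m pendant '[[-0.015,-0.001,0.02,0],[0,0,0.035,0],[0,0,0.035,0],[0,0,0.03,0],[0,0,0.02,0],[0,0,0.009,0],[0,0,0,0],[0,0,0,0]]'
python3 -m pendant '[[0,0,0,0],[0,0,0,0],[0,0,0,0],[0,0,0,0],[0,0,0,0],[0,0,0,0],[0,0,0,0],[0,0,0,0]]' 0.2 15
```

```text
time: 4.85
ee_pos: [0.641, -0.0029, 0.0855]
eef_rot: [-0.0, 1.0, 0.0, 0.0]
ft_force: [0.8, -0.6, 0.9]
width: 0.0869
grip_force: 0.0
time: 5.52
ee_pos: [0.6407, -0.0031, 0.0847]
eef_rot: [-0.0, 1.0, 0.0, 0.0]
ft_force: [0.4, -0.4, 1.0]
width: 0.0514
grip_force: 15.0
```

```bash
python3 -m pendant '[[0,0,-0.025,0],[0,0,-0.025,0],[0.002,0.02,0,0],[0.002,0.03,0,0],[0.002,0.035,0,0],[0.002,0.035,0,0],[0.002,0.03,0,0],[0,0.025,0,0]]'
python3 -m pendant '[[0,0.015,0,0],[0,0.008,0,0],[0,0,0,0],[0,0,0,0],[0,0,0,0]]'
python3 - <<'E'
from h import *
c=cam("wrist"); cv2.imwrite("pics/w3.png",c["img"][:,:,::-1])
for t,z in [("coaster",.006),("turntable",.024)]:
    for o in r.outline_of(t,"wrist")[:1]: print(t,round(o["score"],2),np.round(o["bbox"],1),at(c,o["bbox"][:2],z).round(4))
E
```

```text
time: 6.18
ee_pos: [0.6296, 0.175, 0.1342]
eef_rot: [-0.001, 1.0, 0.0, -0.0]
ft_force: [-0.3, 0.3, -0.9]
width: 0.0513
grip_force: 15.0
time: 6.6
ee_pos: [0.6311, 0.1922, 0.1346]
eef_rot: [0.001, 1.0, -0.001, 0.0]
ft_force: [-0.1, 0.4, 0.6]
width: 0.0514
grip_force: 15.0
coaster 0.62 [260.9 176.3  99.1  76.6] [0.6198 0.1966 0.006 ]
turntable 0.93 [ 58.  189.3 113.5 151.3] [0.6262 0.0165 0.024 ]
```

View pics/w3.png

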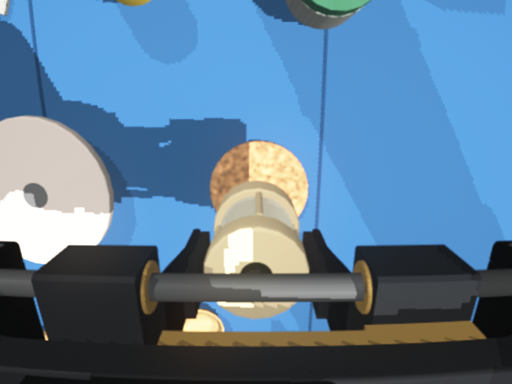

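The lantern is in the grip and the coaster shows behind it, spanning columns 210–308 with its top edge at row 141, so its centre is about (259,190). The turntable's grey spot is at (36,195).

```bash
python3 - <<'E'
from h import *
c=cam("wrist")
for n,p,z in [("tt",(36,195),.024),("coaster",(259,190),.006)]: print(n,at(c,p,z).round(4))
E
python3 -m pendant '[[0,0.003,0.02,0],[0,0,0.02,0],[0,0,0.014,0],[0,0,0.009,0],[0,0,0.004,0],[0,0,0,0],[0,0,0,0]]'
```

```text
tt [ 0.6314 -0.0049  0.024 ]
coaster [0.6326 0.1959 0.006 ]
time: 7.38
ee_pos: [0.6311, 0.1977, 0.0681]
eef_rot: [0.0, 1.0, 0.0, 0.0]
ft_force: [0.4, -0.5, -0.9]
width: 0.0515
grip_force: 15.0
```

```bash
python3 -m pendant '[[0,-0.001,0.001,0],[0,0,0.0005,0],[0,0,0,0]]'
python3 -m pendant '[[0,0,0,0],[0,0,0,0],[0,0,0,0],[0,0,0,0],[0,0,0,0],[0,0,-0.01,0],[0,0,-0.03,0],[0,0,-0.035,0]]' 1
python3 -m pendant '[[0,0,-0.035,0],[0,0,-0.035,0],[0.03,0.01,-0.02,0],[0.04,0.01,0,0],[0.04,0.01,0,0],[0.03,0.01,0,0],[0,0,0,0],[0,0,0,0]]'
python3 - <<'E'
from h import *
c=cam("wrist"); cv2.imwrite("pics/w4.png",c["img"][:,:,::-1])
for t,z in [("tin",.06),("coaster",.006),("turntable",.024),("lantern",.05)]:
    for o in r.outline_of(t,"wrist")[:1]: print(t,round(o["score"],2),np.round(o["bbox"],1),at(c,o["bbox"][:2],z).round(4))
ce,s=blobc(c,lambda h,s,v:(abs(h-72)<12)&(s>100)); print(ce,s,at(c,ce,.06).round(4))
E
```

```text
time: 7.63
ee_pos: [0.6309, 0.1966, 0.0665]
eef_rot: [0.0, 1.0, 0.0, 0.0]
ft_force: [0.2, -1.3, 0.8]
width: 0.0512
grip_force: 15.0
time: 8.3
ee_pos: [0.6292, 0.1964, 0.1404]
eef_rot: [-0.0, 1.0, -0.001, -0.002]
ft_force: [0.2, 0.5, 1.1]
width: 0.0861
grip_force: 0.0
time: 8.97
ee_pos: [0.4894, 0.2379, 0.2324]
eef_rot: [-0.001, 1.0, 0.001, 0.0]
ft_force: [1.0, 0.5, -0.1]
width: 0.0871
grip_force: 0.0
tin 0.63 [265.6 151.4  60.9  61.6] [0.4629 0.248  0.06  ]
coaster 0.79 [224.1 253.6  66.9  36.8] [0.6075 0.1966 0.006 ]
turntable 0.73 [ 77.8 248.9  91.3  48.8] [0.5939 0.0096 0.024 ]
lantern 0.88 [220.3 285.6  46.   75.2] [0.6277 0.1954 0.05  ]
[263.91162311 151.2843879 ] [ 234  121   61   61 2908] [0.4627 0.2463 0.06  ]
```

View pics/w4.png

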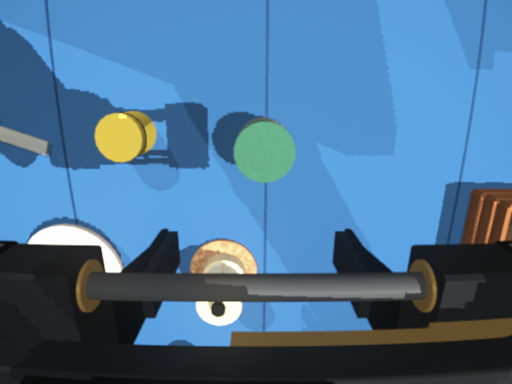

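The lantern stands on the coaster. The tin lid is centred at (264,151), which gives (0.4627, 0.2465).

```bash
python3 -m pendant '[[0.015,0.005,0.02,0],[0.012,0.0035,0.03,0],[0,0,0.035,0],[0,0,0.035,0],[0,0,0.03,0],[0,0,0.02,0],[0,0,0.008,0],[0,0,0,0]]'
python3 - <<'E'
from h import *
print(r.read_state()["ee_pos"])
c=cam("top")
for t,z in [("lantern",.06),("coaster",.006),("turntable",.024)]:
    for o in r.outline_of(t,"top")[:1]: print(t,round(o["score"],2),np.round(o["bbox"],1),at(c,o["bbox"][:2],z).round(4))
E
```

```text
time: 9.88
ee_pos: [0.4631, 0.2442, 0.0512]
eef_rot: [0.0, 1.0, -0.001, -0.001]
ft_force: [-0.3, -1.3, 0.5]
width: 0.0872
grip_force: 0.0
[0.46307183 0.2441785  0.05124477]
lantern 0.59 [179.9 180.8  26.4  24.9] [0.6243 0.1942 0.06  ]
coaster 0.93 [185.4 181.6  29.6  36.6] [0.6291 0.1901 0.006 ]
turntable 0.85 [257.1 178.4  54.   51.4] [ 0.6299 -0.0063  0.024 ]
```

```bash
python3 -m pendant '[[0,0.002,0.012,0],[0,0,0.006,0],[0,0,0,0],[0,0,0,0]]'
python3 -m pendant '[[0,0,0,0],[0,0,0,0],[0,0,0,0],[0,0,0,0],[0,0,0,0],[0,0,0,0],[0,0,0,0]]' 0.2 20
```

```text
time: 10.42
ee_pos: [0.4632, 0.2471, 0.0346]
eef_rot: [-0.0, 1.0, -0.0, -0.0]
ft_force: [-0.2, 0.8, 0.2]
width: 0.0867
grip_force: 0.0
time: 11.0
ee_pos: [0.4636, 0.2473, 0.0352]
eef_rot: [-0.0, 1.0, 0.0, 0.0]
ft_force: [0.5, -1.5, 1.7]
width: 0.0636
grip_force: 20.0
```

```bash
python3 -m pendant '[[0,0,-0.02,0],[0,0,-0.03,0],[0,0,-0.035,0],[0,0,-0.025,0],[-0.01,-0.02,0,0],[-0.02,-0.03,0,0],[-0.022,-0.034,0,0],[-0.022,-0.034,0,0]]'
python3 -m pendant '[[-0.022,-0.034,0,0],[-0.022,-0.034,0,0],[-0.022,-0.034,0,0],[-0.02,-0.025,0,0],[-0.007,-0.0075,0,0],[0,0,0,0],[0,0,0,0],[0,0,0,0]]'
python3 - <<'E'
from h import *
print(r.read_state()["ee_pos"])
c=cam("wrist"); cv2.imwrite("pics/w5.png",c["img"][:,:,::-1])
ce,s=blobc(c,lambda h,s,v:(abs(h-72)<12)&(s>100)); print(ce,s,at(c,ce,.06+.11).round(4))
for t,z in [("turntable",.024),("lantern",.05)]:
    for o in r.outline_of(t,"wrist")[:1]: print(t,round(o["score"],2),np.round(o["bbox"],1),at(c,o["bbox"][:2],z).round(4))
E
```

```text
time: 11.67
ee_pos: [0.5378, 0.1284, 0.145]
eef_rot: [-0.001, 1.0, 0.0, -0.0]
ft_force: [0.8, 0.6, -2.5]
width: 0.0638
grip_force: 20.0
time: 12.33
ee_pos: [0.6299, -0.0036, 0.1445]
eef_rot: [-0.001, 1.0, 0.0, -0.001]
ft_force: [0.4, -0.1, -3.5]
width: 0.0639
grip_force: 20.0
[ 0.62993185 -0.00358239  0.1444906 ]
[249.36194564 315.74487363] [ 195  303  110   27 2097] [ 0.6486 -0.0067  0.17  ]
turntable 0.87 [254.5 172.2 156.3 120.9] [ 0.6128 -0.0047  0.024 ]
lantern 0.76 [474.7 202.   74.6  84.2] [0.6316 0.1826 0.05  ]
```

View pics/w5.png

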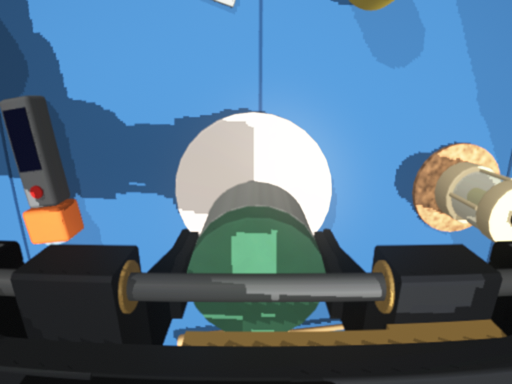

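The tin is held above the disc. The disc spans columns 176–332 with its top edge at row 113, so its centre is about (254,190), and the lantern stands on the coaster at right.

```bash
python3 - <<'E'
from h import *
c=cam("wrist"); print(at(c,(254,190.5),.024).round(4), at(c,(254,113),.024).round(4))
E
python3 -m pendant '[[0,0,0.02,0],[0,0,0.025,0],[0,0,0.02,0],[0,0,0.012,0],[0,0,0.005,0],[0,0,0.002,0],[0,0,0,0],[0,0,0,0]]'
```

```text
[ 0.63   -0.0052  0.024 ] [ 0.5626 -0.0052  0.024 ]
time: 13.2
ee_pos: [0.6314, -0.0051, 0.0623]
eef_rot: [-0.0, 1.0, 0.0, 0.001]
ft_force: [-0.1, -0.5, -2.8]
width: 0.0633
grip_force: 20.0
```

```bash
python3 -m pendant '[[0,0,0.0015,0],[0,0,0.001,0],[0,0,0,0],[0,0,0,0]]'
python3 -m pendant '[[0,0,0,0],[0,0,0,0],[0,0,0,0],[0,0,0,0],[0,0,0,0],[0,0,0,0]]' 1
python3 -m pendant '[[0,0,-0.015,0],[0,0,-0.035,0],[0,0,-0.04,0],[0,0,-0.04,0],[0,0,-0.04,0],[0.01,-0.02,0,0],[0.02,-0.03,0,0],[0.022,-0.034,0,0]]'
python3 -m pendant '[[0.022,-0.034,0,0],[0.022,-0.034,0,0],[0.022,-0.034,0,0],[0.022,-0.034,0,0],[0.005,-0.025,0,0],[0.0,-0.015,0,0],[0,0,0,0],[0,0,0,0]]'
python3 - <<'E'
from h import *
print(r.read_state()["ee_pos"])
c=cam("wrist"); cv2.imwrite("pics/w6.png",c["img"][:,:,::-1])
ce,s=blobc(c,lambda h,s,v:((h<5)|(h>175))&(s>180)&(v>90)); print(ce,s,at(c,ce,.066).round(4))
c=cam("top"); ce,s=blobc(c,lambda h,s,v:(abs(h-72)<12)&(s>100)); print("tin",ce.round(1),s,at(c,ce,.084).round(4))
E
```

```text
time: 13.53
ee_pos: [0.6312, -0.0051, 0.0593]
eef_rot: [-0.0, 1.0, 0.0, 0.001]
ft_force: [0.1, 0.8, 2.1]
width: 0.0633
grip_force: 20.0
time: 14.03
ee_pos: [0.6306, -0.0052, 0.0584]
eef_rot: [-0.0, 1.0, 0.0, -0.0]
ft_force: [0.6, 0.3, 0.3]
width: 0.0861
grip_force: 0.0
time: 14.7
ee_pos: [0.5787, -0.0885, 0.2289]
eef_rot: [-0.002, 1.0, 0.0, 0.001]
ft_force: [0.1, -1.2, 0.3]
width: 0.0871
grip_force: 0.0
time: 15.37
ee_pos: [0.4854, -0.2656, 0.2285]
eef_rot: [0.001, 1.0, 0.0, -0.0]
ft_force: [0.2, 0.6, 0.0]
width: 0.0868
grip_force: 0.0
[ 0.48542433 -0.2656443   0.22848347]
[241.73816761 151.34910986] [ 216  121   57   59 2303] [ 0.457  -0.2796  0.066 ]
tin [257.2 175.4] [246 164  24  24 453] [ 0.6294 -0.0056  0.084 ]
```

View pics/w6.png

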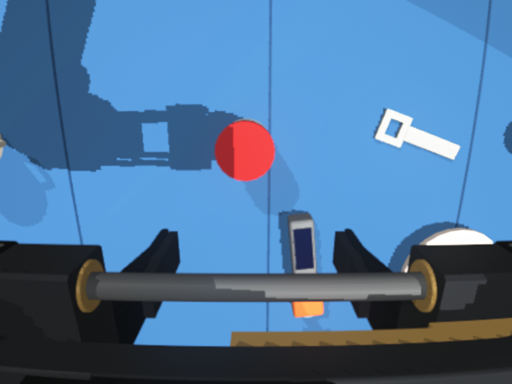

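The jar lid spans columns 215–275 and rows 121–180, so its centre is about (245,151), or roughly (0.457, -0.2775). The torch and opener are clear of the fingers, and the tin is centred on the turntable.

```bash
python3 -m pendant '[[0.014,-0.006,0.02,0],[0.0145,-0.006,0.03,0],[0,0,0.035,0],[0,0,0.035,0],[0,0,0.03,0],[0,0,0.018,0],[0,0,0.01,0],[0,0,0,0]]'
python3 -m pendant '[[0,0,0,0],[0,0,0,0],[0,0,0,0]]'
```

```text
time: 16.13
ee_pos: [0.4565, -0.2756, 0.0487]
eef_rot: [-0.001, 1.0, 0.001, -0.002]
ft_force: [0.6, 0.6, 0.6]
width: 0.0871
grip_force: 0.0
time: 16.38
ee_pos: [0.4582, -0.2774, 0.0519]
eef_rot: [-0.0, 1.0, -0.0, 0.001]
ft_force: [0.6, -0.0, -0.6]
width: 0.0871
grip_force: 0.0
```

```bash
python3 -m pendant '[[0.001,0,0.003,0],[0,0,0,0]]'
python3 -m pendant '[[0,0,0,0],[0,0,0,0],[0,0,0,0],[0,0,0,0],[0,0,0,0],[0,0,0,0],[0,0,0,0]]' 0.2 18
python3 -m pendant '[[0,0,-0.02,0],[0,0,-0.035,0],[0,0,-0.04,0],[0,0,-0.035,0],[0,0,-0.02,0],[-0.01,0.018,0,0],[-0.017,0.03,0,0],[-0.02,0.034,0,0]]'
python3 -m pendant '[[-0.022,0.034,0,0],[-0.022,0.034,0,0],[-0.022,0.034,0,0],[-0.022,0.034,0,0],[-0.02,0.027,0,0],[-0.014,0.018,0,0],[-0.0035,0.0095,0,0],[0,0,0,0]]'
python3 -m pendant '[[0,0,0,0],[0,0,0,0],[0,0,0,0]]'
```

```text
time: 16.55
ee_pos: [0.4563, -0.2772, 0.0478]
eef_rot: [-0.0, 1.0, 0.0, 0.0]
ft_force: [0.3, 0.5, 0.6]
width: 0.0871
grip_force: 0.0
time: 17.13
ee_pos: [0.4562, -0.2772, 0.0475]
eef_rot: [-0.0, 1.0, 0.0, -0.0]
ft_force: [0.3, 1.4, 0.1]
width: 0.0593
grip_force: 18.0
time: 17.8
ee_pos: [0.5027, -0.196, 0.198]
eef_rot: [0.002, 1.0, -0.0, 0.0]
ft_force: [0.1, -0.8, -2.6]
width: 0.0589
grip_force: 18.0
time: 18.47
ee_pos: [0.6289, -0.0017, 0.1965]
eef_rot: [-0.002, 1.0, 0.0, -0.001]
ft_force: [-1.1, 1.0, -1.7]
width: 0.0594
grip_force: 18.0
time: 18.72
ee_pos: [0.628, -0.0068, 0.1978]
eef_rot: [0.001, 1.0, -0.0, 0.0]
ft_force: [0.6, -0.3, -1.4]
width: 0.0593
grip_force: 18.0
```

Run:
```python
from h import *
s=r.read_state();print(s["ee_pos"])
c=cam("wrist"); cv2.imwrite("pics/w7.png",c["img"][:,:,::-1])
ce,s=blobc(c,lambda h,s,v:(abs(h-72)<12)&(s>80)); print("green",ce,s)
top=(s[0]+s[2]/2-.5, s[1]); print(at(c,top,.084).round(4), at(c,(s[0],s[1]+s[3]/2),.084), at(c,(s[0]+s[2],s[1]+s[3]/2),.084))
```

```text
[ 0.62803676 -0.00676537  0.19779749]
green [273.06601124 176.71067416] [256 162  37  38 712]
[0.6006 0.0086 0.084 ] [ 0.61720411 -0.00670241  0.084     ] [0.61727403 0.02514238 0.084     ]
```

View pics/w7.png

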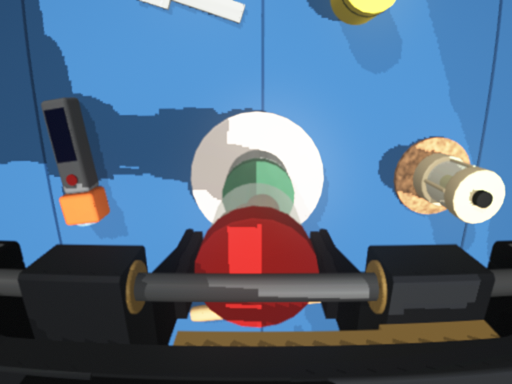

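The tin lid below the jar spans columns 222–294 with its top edge at row 161, which puts the tin at about (0.631, -0.005). The lantern is upright on the coaster and the jar is held level.

```bash
python3 -m pendant '[[-0.002,0.001,0.02,0],[0,0,0.02,0],[0,0,0.015,0],[0,0,0.007,0],[0,0,0.002,0],[0,0,0,0],[0,0,0,0]]'
```

```text
time: 19.35
ee_pos: [0.6311, -0.004, 0.1346]
eef_rot: [0.0, 1.0, 0.0, 0.001]
ft_force: [-0.3, 0.5, -2.0]
width: 0.0593
grip_force: 18.0
```

```bash
python3 -m pendant '[[0,-0.0005,0.0015,0],[0,0,0.001,0],[0,0,0,0],[0,0,0,0]]'
python3 -m pendant '[[0,0,0,0],[0,0,0,0],[0,0,0,0],[0,0,0,0],[0,0,0,0],[0,0,0,0]]' 1
python3 -m pendant '[[0,0,-0.012,0],[0,0,-0.03,0],[0,0,-0.04,0],[0,0,-0.02,0],[0.02,0.01,0,0],[0.03,0.016,0,0],[0.034,0.018,0,0],[0.034,0.018,0,0]]'
python3 -m pendant '[[0.03,0.018,0,0],[0.012,0.013,0.005,0],[0,0,0,0],[0,0,0,0],[0,0,0,0]]'
python3 - <<'E'
from h import *
print(r.read_state()["ee_pos"])
c=cam("wrist"); cv2.imwrite("pics/w8.png",c["img"][:,:,::-1])
ce,s=blobc(c,lambda h,s,v:(abs(h-28)<7)&(s>180)&(v>140)); print(ce,s,at(c,ce,.05).round(4))
c=cam("top"); ce,s=blobc(c,lambda h,s,v:((h<5)|(h>175))&(s>180)&(v>120)); print("jar",ce.round(1),s,at(c,ce,.15).round(4))
E
```

```text
time: 19.68
ee_pos: [0.631, -0.0043, 0.1316]
eef_rot: [-0.0, 1.0, 0.0, 0.001]
ft_force: [0.8, -0.5, -0.1]
width: 0.0594
grip_force: 18.0
time: 20.18
ee_pos: [0.6306, -0.0041, 0.131]
eef_rot: [-0.0, 1.0, 0.0, -0.0]
ft_force: [-0.4, -0.2, 0.7]
width: 0.0853
grip_force: 0.0
time: 20.85
ee_pos: [0.5114, 0.058, 0.2337]
eef_rot: [0.0, 1.0, -0.0, 0.0]
ft_force: [0.2, -0.1, 0.2]
width: 0.0869
grip_force: 0.0
time: 21.27
ee_pos: [0.4713, 0.0881, 0.2288]
eef_rot: [0.0, 1.0, 0.0, 0.001]
ft_force: [-0.1, 0.9, 0.9]
width: 0.087
grip_force: 0.0
[0.47132697 0.08813916 0.22884028]Traceback (most recent call last):
  File "<stdin>", line 4, in <module>
  File "h.py", line 13, in blobc
    n,l,s,ce=cv2.connectedComponentsWithStats(m); k=1+np.argmax(s[1:,4]); return ce[k],s[k]
                                                      ~~~~~~~~~^^^^^^^^^
    return _wrapfunc(a, 'argmax', axis=axis, out=out, **kwds)
    return bound(*args, **kwds)
ValueError: attempt to get argmax of an empty sequence
```

View pics/w8.png

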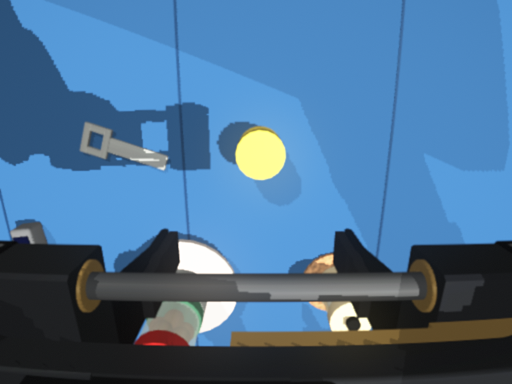

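The tub lid is centred at about (261,155) and spans columns 236–286. The jar sits on the tin at lower left.

Run:
```python
from h import *
c=cam("wrist"); print(at(c,(261,155),.05).round(4))
c=cam("top"); ce,s=blobc(c,lambda h,s,v:((h<5)|(h>175))&(s>180)&(v>120)); print("jar",ce.round(1),s,at(c,ce,.15).round(4))
print(r.read_state()["ee_pos"])
```

```text
[0.4498 0.0933 0.05  ]
jar [257.3 171. ] [246 159  24  25 480] [ 0.6301 -0.0049  0.15  ]
[0.47133138 0.08790977 0.22823549]
```

```bash
python3 -m pendant '[[0.011,0.003,0.02,0],[0.0105,0.002,0.032,0],[0,0,0.038,0],[0,0,0.038,0],[0,0,0.035,0],[0,0,0.025,0],[0,0,0.01,0],[0,0,0,0]]'
python3 -m pendant '[[0,0,0,0],[0,0,0,0]]'
```

```text
time: 22.08
ee_pos: [0.448, 0.0927, 0.0282]
eef_rot: [0.0, 1.0, -0.001, -0.002]
ft_force: [-0.4, -0.5, 0.8]
width: 0.0869
grip_force: 0.0
time: 22.25
ee_pos: [0.4505, 0.094, 0.0316]
eef_rot: [0.0, 1.0, 0.0, 0.001]
ft_force: [0.8, -0.4, -0.8]
width: 0.0871
grip_force: 0.0
```

```bash
python3 -m pendant '[[0,0,0.002,0],[0,0,0,0],[0,0,0,0],[0,0,0,0],[0,0,0,0],[0,0,0,0],[0,0,0,0],[0,0,0,0]]' 0.2 12
python3 -m pendant '[[0,0,-0.02,0],[0,0,-0.035,0],[0,0,-0.04,0],[0,0,-0.04,0],[0,0,-0.04,0],[0,0,-0.03,0],[0,0,-0.005,0],[-0.02,-0.01,0,0]]'
python3 -m pendant '[[-0.03,-0.016,0,0],[-0.034,-0.018,0,0],[-0.034,-0.018,0,0],[-0.03,-0.017,0,0],[-0.02,-0.012,0,0],[-0.012,-0.0075,0,0],[0,0,0,0],[0,0,0,0]]'
python3 -m pendant '[[0,0,0,0],[0,0,0,0]]'
python3 - <<'E'
from h import *
s=r.read_state();print(s["ee_pos"])
c=cam("wrist"); cv2.imwrite("pics/w9.png",c["img"][:,:,::-1])
E
```

```text
time: 22.92
ee_pos: [0.4492, 0.0938, 0.0281]
eef_rot: [-0.0, 1.0, 0.0, 0.0]
ft_force: [-0.8, -0.2, 2.7]
width: 0.0514
grip_force: 12.0
time: 23.58
ee_pos: [0.4685, 0.086, 0.2404]
eef_rot: [-0.002, 1.0, 0.002, 0.001]
ft_force: [0.4, 0.5, -0.9]
width: 0.052
grip_force: 12.0
time: 24.25
ee_pos: [0.6288, -0.0052, 0.2366]
eef_rot: [0.0, 1.0, -0.0, -0.001]
ft_force: [-1.2, 0.5, -1.0]
width: 0.0518
grip_force: 12.0
time: 24.42
ee_pos: [0.6284, -0.0038, 0.2379]
eef_rot: [-0.001, 1.0, 0.0, -0.0]
ft_force: [0.0, 0.8, 0.2]
width: 0.0514
grip_force: 12.0
[ 0.62843832 -0.00375313  0.23789276]
```

View pics/w9.png

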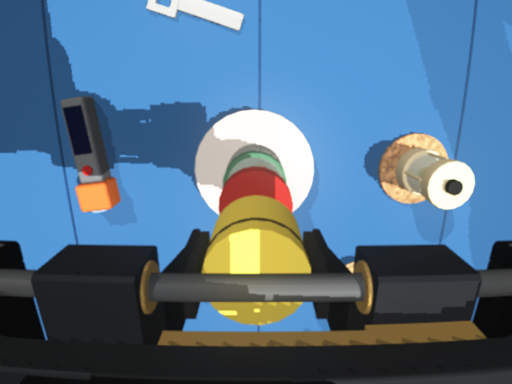

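The held tub is centred near column 257, over the jar lid at columns 219–292. The tower below stands straight.

```bash
python3 -m pendant '[[-0.002,-0.0005,0.02,0],[0,0,0.018,0],[0,0,0.012,0],[0,0,0.006,0],[0,0,0.002,0],[0,0,0,0],[0,0,0,0]]'
```

```text
time: 25.05
ee_pos: [0.6315, -0.0051, 0.181]
eef_rot: [-0.0, 1.0, 0.0, 0.001]
ft_force: [0.4, -0.2, -1.0]
width: 0.0516
grip_force: 12.0
```

```bash
python3 -m pendant '[[0,0,0.0015,0],[0,0,0.001,0],[0,0,0,0],[0,0,0,0]]'
python3 -m pendant '[[0,0,0,0],[0,0,0,0],[0,0,0,0],[0,0,0,0],[0,0,0,0],[0,0,0,0]]' 1
python3 -m pendant '[[0,0,-0.012,0],[0,0,-0.03,0],[0,0,-0.04,0],[0,0,-0.02,0],[0.03,0,0,0],[0.04,0,0,0],[0.04,0,0,0],[0.04,0,0,0]]'
python3 -m pendant '[[0,0,0,0],[0,0,0,0],[0,0,0,0]]'
python3 - <<'E'
from h import *
c=cam("side"); a=c["img"][90:330,60:400]
t=cam("top"); b=t["img"][120:270,130:390]
ce,s=blobc(t,lambda h,s,v:(abs(h-30)<5)&(s>150)&(v>180)); print("tub",ce.round(1),s,at(t,ce,.2).round(4))
cv2.imwrite("pics/end.png",cv2.resize(a,None,fx=2.2,fy=2.2)[:,:,::-1])
E
```

```text
time: 25.38
ee_pos: [0.6315, -0.0052, 0.1782]
eef_rot: [-0.0, 1.0, 0.0, 0.001]
ft_force: [0.3, 0.3, 2.8]
width: 0.0519
grip_force: 12.0
time: 25.88
ee_pos: [0.6311, -0.0051, 0.1774]
eef_rot: [-0.0, 1.0, 0.0, -0.0]
ft_force: [-0.7, -0.6, -0.2]
width: 0.0822
grip_force: 0.0
time: 26.55
ee_pos: [0.4796, -0.0056, 0.28]
eef_rot: [0.0, 1.0, -0.0, 0.0]
ft_force: [0.1, 0.6, 0.9]
width: 0.0872
grip_force: 0.0
time: 26.8
ee_pos: [0.4817, -0.0051, 0.2807]
eef_rot: [-0.0, 1.0, 0.0, 0.001]
ft_force: [0.3, -0.5, 1.1]
width: 0.0867
grip_force: 0.0
tub [257.9 167. ] [247 156  23  23 409] [ 0.6309 -0.0055  0.2   ]
```

View pics/end.png

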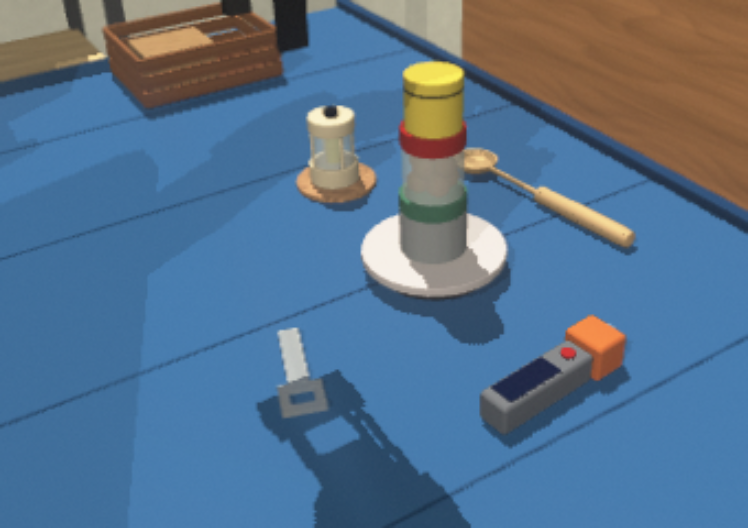

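The tower stands straight on the disc around (433,160), the lantern is centred on the coaster at (333,150), and the other things have not moved.

```bash
python3 -c "
from bench import r
print(r.close_job())"
```

```text
the job is handed in; nothing more can be done
None
```

I handed the job in at about 27 s of robot time: the lantern stands on the coaster and the tin, jar and tub tower stands on the turntable, both upright and centred by the final camera check; the torch, opener and spoon look unmoved, and the hand-in returned no verdict.

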